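# Fish the loose sleeve out of a narrow magazine lane with the hooked pick

### The arm

A 6-joint arm with a two-finger parallel gripper is mounted at the origin on the work surface. World frame = base frame: x ahead of the robot, y to its left, z up, the work surface at z = 0. Lengths are in m, angles in rad, forces in N, time in s.
With the tool pointing down it reaches from about 0.25 to 0.775 m from the base axis. Payload 4 kg.
Tool frame: the origin (TCP) lies on the centre line of the jaws, within the pads' length; the fingertips stand 8 mm ahead of it and the grasp point (between the pads) lies 11 mm behind it; z points along the fingers, y is the direction in which the jaws open and shut (so a half turn about z gives the same grasp; the last joint's range is limited). The gripper opens to 94 mm and grips with 3 to 60 N. Pads are 16 mm wide; open, the fingers measure 119 mm over their backs; the gripper's body (75 mm by 177 mm) begins 78 mm behind the grasp point.
Start: joints at [1.088, 0.087, 1.371, -0, 1.684, -0.103], TCP at [0.204, 0.511, 0.214] pointing down, gripper open.
Joint ranges: [-3.1, 3.1], [-0.76, 2.03], [0.27, 2.55], [-1.08, 4.22], [0.17, 2.65], [-2.57, 2.57]. Speed limits (rad/s): [2.79, 2.79, 3.14, 3.14, 3.14, 3.14].

### API

Orientations are given as [roll, pitch, yaw] about the fixed x, y, z axes, in that order (R = Rz(yaw) Ry(pitch) Rx(roll)).
In Python, from bench import robot, cams, close_job gives the robot as it stands.
- The arm moves only by the tool arm_command, never from a script. Its argument "plan" is one flat list of numbers, 7 for each row, row after row: the shift along the tool's x, y, z in cm, then the turn, a rotation vector about the tool's x, y, z in degrees, then the closure, from 0 (fully open) to 1 (shut). A call has 1 to 8 rows; each row shifts and turns the commanded pose from where the row before left it, along the tool's axes as they then stand; what a row does not reach is not made up. A row lasts 1/8 s, in which the tool goes at most 62.5 mm and 10.7 degrees, less where a joint would pass 70% of its speed; a pose out of reach is approached as far as the arm can. A call with a gripper value outside its range is refused whole. The fingers move at their own pace and stop on an object; the grip force is fixed at half the most. Time passes only in rows, so rows that do not move let the fingers close. It gives the time, the measured TCP pose, the force and the opening at its end, in the units of the state.
- robot.get_obs(): the state, without advancing time (a new reading comes with each control period).
- cams.snapshot(name): name is "scene" or "top" or "wrist"; returns a dict with "pixels" (420x560x3 uint8, red, green, blue), "fov_y" (degrees; the focal length in pixels is half the picture's height over the tangent of half this angle, whatever the lens; pixels are square), "cx", "cy" (the principal point, pixels), "camera_from_world" (4x4, takes a point from world to camera coordinates); the wrist camera has in their place "tool_from_camera" (4x4, takes a point from camera to tool coordinates, whose origin is the TCP and whose axes are the flange's). Camera axes: x right, y up, looking along -z (the intrinsics and any distortion apply to the point x, -y, -z); pixel columns grow to the right and rows downward; lengths in m; the calibration is good to about 2 mm. The wrist camera is an equidistant fisheye: a pixel r from the principal point sees the ray r / f radians off the axis. A picture is of the moment at which its call begins: read the wrist's pose just before it. There is no depth.
- close_job(): hands the job in, once; it reports no verdict.
The state is a dict: "time": time; "joint_positions": joint angles; "qvel": joint speeds; "joint_torque": joint torques, N m; "tool_pos": TCP position; "ee_rot": TCP orientation; "wrist_force": force on the tool from outside, world axes, zero at the start; "wrist_torque": the same for the moment, N m; "width": finger opening in m.
Only numpy, scipy, OpenCV 4.12 (cv2) and the standard library are available. Lean on these libraries where they do the work, as an engineer would, in place of code of your own. Each camera call takes 0.05 s, during which the arm holds its last target.

### The job

One lane of the specimen magazine holds a loose hollow sleeve that fingers cannot reach; the solid pieces in the other two lanes are screwed down and stay. Take the hooked pick from its rack, lower its hook into the lane behind the sleeve and drag the sleeve right out of the lane onto the open tray at the front of the magazine, without touching the sleeve with the gripper. Then hang the pick back in its rack and let go.

Things in the scene. Friction and masses are not known exactly. Their poses are not given: they have to be found in the camera images.
- magazine: Fixed magazine, base 240 x 106 x 10 mm. Origin: centre of underside, z up, -x to its front. Grey walls 10 mm thick, tops at z = 40 mm, from x = -20 to 120, leave 3 lanes 22 mm wide along x at y = -32, 0, 32; floor at z = 10; open above and in front, rear closed at x = 112. Floor runs on level as the tray to x = -116, lip 6 mm high. Two lanes hold a solid brass block and bar, screwed down.
- sleeve: Loose brass sleeve (short tube) upright in the middle of one of the three lanes: 20 mm outside diameter, 13 mm bore, 18 mm high, about 40 g. Origin: centre of its underside, on the lane floor; z along the bore. It starts at x = 10 to 45 mm in the magazine's frame, the lane behind it free to the rear wall.
- pick: Hooked pick, 120 g, upright in the rack. Origin: underside of the shank's foot, on its axis; z up. Steel shank 8 mm thick, z = 0 to 90 mm; at its foot an 8 x 8 mm toe points to -x, ending 18 mm from the axis; collar 44 x 44 mm, z = 90 to 95; black handle 18 x 18 mm, sides along x and y, z = 95 to 170: grip it from above near z = 135. Toe starts towards the rack's front within 0.1 rad.
- rack: Fixed rack beside the magazine. Origin: on the bench below the pick's place; z up, -x its open front. Fork plate 6 mm thick, top at z = 115 mm, 70 mm wide, x = -45 to 45, with a slot 24 mm wide along x at y = 0, open in front, ending at x = 30. Two rear legs, x = 33 to 45, y = +-23 to 35; foot 90 x 90 x 8 mm. The pick hangs by its collar on the fork, shank in the slot, its origin at z = 25.
There are look-alikes about, which are no part of the job. What is shaped like the pick but green or orange is not meant.

How it is judged:
By the outcome, as a careful person would: the job done as asked, in the order asked, and still so for the second after the job is handed in, with the robot touching nothing.
It also fails if it takes over 45 s, if anything falls off the work surface, if the arm or the gripper's body presses on something with over 40 N, if the wrist force passes 120 N, or if a joint passes its speed limit or range.

## Working session

There is one attempt and no reset: what is moved stays moved. The work goes in short steps, Python scripts to look and compute and a tool call to move; the robot and the scene stay as the last step left them, time stands still between calls to the robot, and variables do not carry over. Pictures are saved under pics/ and viewed, and the job is handed in when it is done.

Besides the shell and the picture viewer there is one more tool, called after "Call:" by a JSON object that holds its "op" and its "data". arm_command: Moves the arm, as the interface text tells. Its arguments: {"type":"object","properties":{"plan":{"type":"array","items":{"type":"number"}}},"required":["plan"]}

```bash
mkdir -p pics; ls
python3 - <<'E'
from bench import robot,cams
import cv2
print(robot.get_obs())
for n in ["scene","top","wrist"]:
    s=cams.snapshot(n); cv2.imwrite(f"pics/{n}0.png",s["pixels"][:,:,::-1])
    print(n,{k:v for k,v in s.items() if k!="pixels"})
E
```

```text
pics
{'time': 0.0, 'joint_positions': array([ 1.08788828e+00,  8.79218300e-02,  1.37224246e+00,  2.33624817e-07,
        1.68360839e+00, -1.03069746e-01]), 'qvel': array([ 1.68351493e-03,  7.47591088e-04,  1.57959338e-04,  6.24411116e-04,
       -2.10017672e-05,  7.54353742e-04]), 'joint_torque': array([-7.02397101e-04, -3.40190721e+01, -3.02420855e+01,  7.16130668e-02,
        3.30148847e-02, -1.72816535e-04]), 'tool_pos': array([0.20366242, 0.51032619, 0.21232829]), 'ee_rot': array([-3.13942422e+00, -2.24527535e-04,  2.76175413e+00]), 'wrist_force': array([ 0.17020667, -0.32659618,  0.47281497]), 'wrist_torque': array([0.00136195, 0.00121673, 0.02591237]), 'width': 0.09335689748322794}
scene {'fov_y': 51.19931167285273, 'cx': 283.7777689923165, 'cy': 208.90018383351037, 'camera_from_world': array([[-0.4127716 ,  0.91078602,  0.00940361,  0.19425653],
       [-0.66555534, -0.30864818,  0.67953837,  0.28278145],
       [ 0.62181645,  0.27423551,  0.7335797 , -1.16914581],
       [ 0.        ,  0.        ,  0.        ,  1.        ]])}
top {'fov_y': 56.503923850206995, 'cx': 274.9445985116173, 'cy': 209.07297663821194, 'camera_from_world': array([[-0.06643784, -0.99778933, -0.00157354,  0.03112284],
       [ 0.9751736 , -0.06526568,  0.21160537, -0.50024086],
       [-0.21124028,  0.01252413,  0.97735392, -0.82497663],
       [ 0.        ,  0.        ,  0.        ,  1.        ]])}
wrist {'fov_y': 65.70646984690485, 'cx': 274.7777096625579, 'cy': 211.7528149749354, 'tool_from_camera': array([[ 6.40959826e-05,  9.72137334e-01,  2.34412030e-01,
         6.77340988e-02],
       [ 9.99999916e-01, -1.57351691e-04,  3.79125065e-04,
        -2.66023851e-04],
       [ 4.05446759e-04,  2.34411986e-01, -9.72137262e-01,
        -1.71907625e-01],
       [ 0.00000000e+00,  0.00000000e+00,  0.00000000e+00,
         1.00000000e+00]])}
```

View pics/scene0.png

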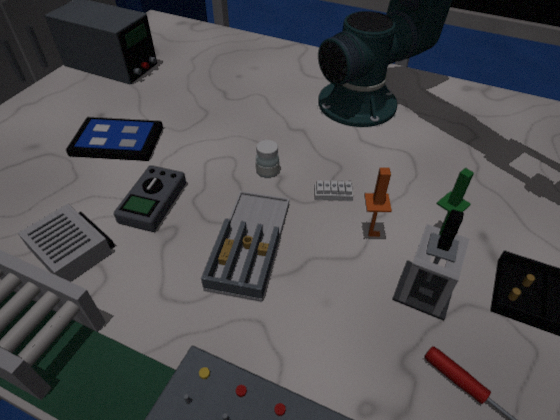

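View pics/top0.png

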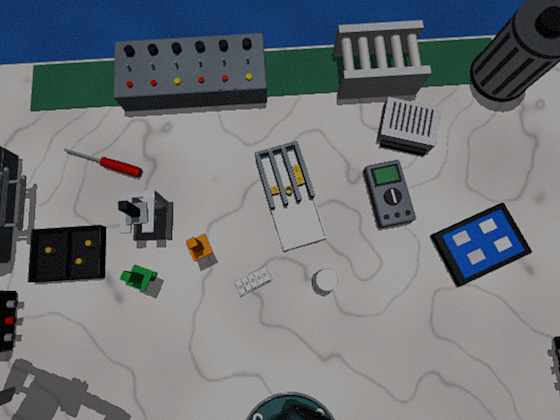

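View pics/wrist0.png

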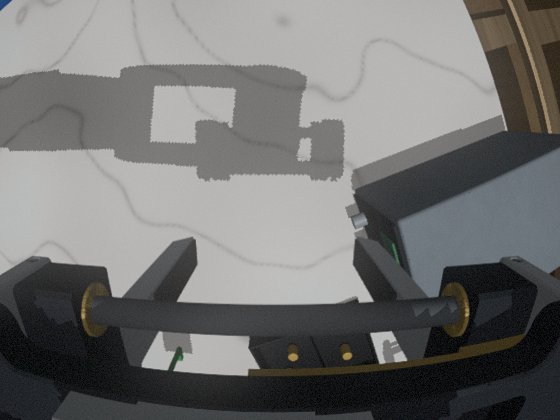

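The pick (black handle) in its light rack is at about (135,212) in the top view and (450,235) in the scene view. The magazine is at about (290,195) in the top view, with the sleeve apparently in the middle lane at about (289,190). I'll enlarge both.

```bash
cat > h.py <<'E'
import numpy as np,cv2
from bench import robot,cams
from scipy.spatial.transform import Rotation as R
def K(s):
    f=210/np.tan(np.radians(s["fov_y"])/2); return f,s["cx"],s["cy"]
def ray(s,u,v,obs=None):
    f,cx,cy=K(s)
    if "camera_from_world" in s:
        T=np.linalg.inv(s["camera_from_world"]); d=np.array([(u-cx)/f,-(v-cy)/f,-1])
    else:
        T0=np.eye(4);T0[:3,:3]=R.from_euler('xyz',obs["ee_rot"]).as_matrix();T0[:3,3]=obs["tool_pos"]
        T=T0@s["tool_from_camera"]; a=np.array([u-cx,v-cy]);r=np.hypot(*a);th=r/f
        d=np.array([a[0]/r*np.sin(th),-a[1]/r*np.sin(th),-np.cos(th)])
    return T[:3,3],T[:3,:3]@d
def onz(s,u,v,z,obs=None):
    o,d=ray(s,u,v,obs); return o+d*(z-o[2])/d[2]
def proj(s,p,obs=None):
    f,cx,cy=K(s); p=np.atleast_2d(p)
    if "camera_from_world" in s:
        T=s["camera_from_world"]; c=p@T[:3,:3].T+T[:3,3]
        return np.c_[cx+f*c[:,0]/-c[:,2],cy+f*c[:,1]/c[:,2]]
    T0=np.eye(4);T0[:3,:3]=R.from_euler('xyz',obs["ee_rot"]).as_matrix();T0[:3,3]=obs["tool_pos"]
    T=np.linalg.inv(T0@s["tool_from_camera"]); c=p@T[:3,:3].T+T[:3,3]
    x,y,z=c[:,0],-c[:,1],-c[:,2]; rr=np.hypot(x,y); th=np.arctan2(rr,z)
    return np.c_[cx+f*th*x/rr,cy+f*th*y/rr]
def crop(im,x0,y0,x1,y1,k,fn):
    c=cv2.resize(im[y0:y1,x0:x1,::-1],None,fx=k,fy=k,interpolation=cv2.INTER_CUBIC)
    c=np.ascontiguousarray(np.clip(c.astype(float)*1.4,0,255).astype(np.uint8))
    for u in range((x0+9)//10*10,x1,10):
        if u%20==0: cv2.putText(c,str(u),((u-x0)*k,8),0,.33,(0,0,255),1)
        cv2.line(c,((u-x0)*k,10),((u-x0)*k,14),(0,0,255),1)
    for v in range((y0+9)//10*10,y1,10):
        cv2.putText(c,str(v),(0,(v-y0)*k+4),0,.33,(0,0,255),1)
    cv2.imwrite(fn,c)
E
python3 - <<'E'
from h import *
s=cams.snapshot("top")
crop(s["pixels"],245,130,335,255,4,"pics/t_mag.png")
crop(s["pixels"],105,180,185,250,7,"pics/t_rack.png")
s=cams.snapshot("scene")
crop(s["pixels"],195,185,300,305,5,"pics/s_mag.png")
crop(s["pixels"],385,195,480,320,4,"pics/s_rack.png")
E
```

```text
(no output)
```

View pics/t_mag.png

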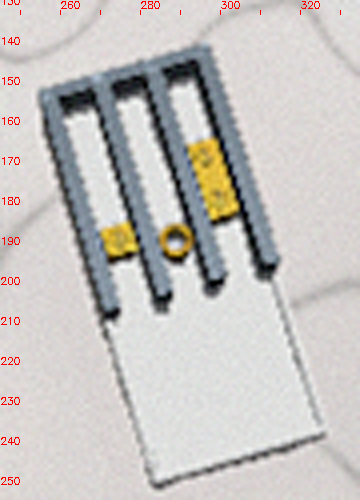

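View pics/t_rack.png

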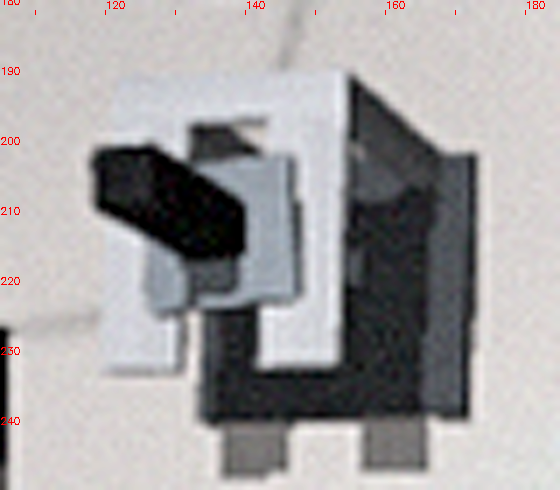

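View pics/s_mag.png

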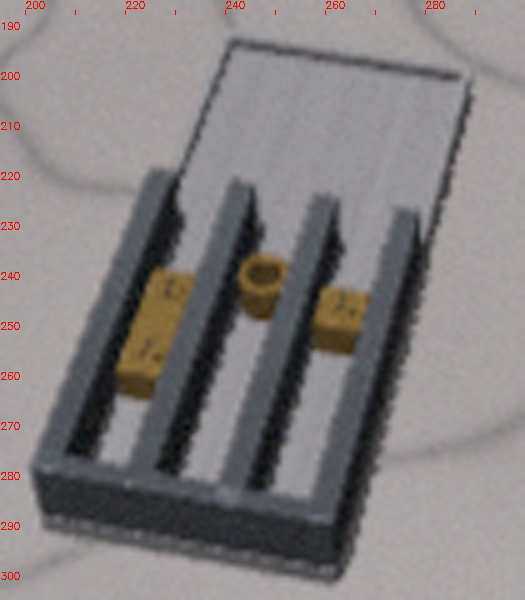

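View pics/s_rack.png

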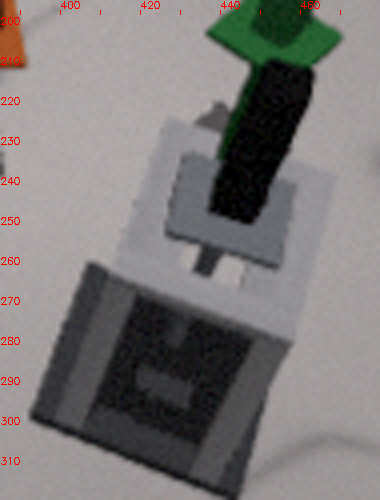

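```bash
cat > fit0.py <<'E'
from h import *
from scipy.optimize import least_squares
T=cams.snapshot("top");S=cams.snapshot("scene")
def fit(name,mod,pt,ps,z0=0,x0=(.5,0,0),w=(1,1)):
    def res(q,both=True,which=None):
        c,s_=np.cos(q[2]),np.sin(q[2])
        out=[]
        for cam,pts,ww in ((T,pt,w[0]),(S,ps,w[1])):
            if which is not None and cam is not which: continue
            for m,uv in pts:
                m=np.array(m)/1000.
                p=[q[0]+c*m[0]-s_*m[1],q[1]+s_*m[0]+c*m[1],m[2]]
                out.append((proj(cam,p)[0]-uv))
        return np.concatenate(out)
    for w_ in (None,T,S):
        r=least_squares(lambda q:res(q,which=w_),x0,loss='soft_l1')
        print(name,["both","top","scene"][[None,T,S].index(w_) if w_ is None else (1 if w_ is T else 2)],r.x.round(4),np.round(r.fun,1))
fit("mag",0,[((-120,53,16),(283.8,251.8)),((-120,-53,16),(326.3,238.8)),((120,53,40),(255,153)),((120,-53,40),(297.5,141.3)),((-20,53,40),(270.5,209.5)),((-20,-53,40),(314.5,198))],
 [((120,-53,40),(202,278)),((120,53,40),(262,289)),((-120,-53,16),(241.4,193)),((-120,53,16),(288.6,199.4)),((-20,-53,40),(226,218.6)),((-20,53,40),(279,227))])
fit("rack",0,[((-45,35,115),(119.3,232.6)),((-45,-35,115),(154,231.7)),((45,-35,115),(155,190.3)),((45,35,115),(120.7,190.7))],
 [((45,-35,115),(411.8,262)),((45,35,115),(458,280.5)),((-45,-35,115),(426,224.5)),((-45,35,115),(469.5,238))],x0=(.5,.3,0))
fit("collar",0,[((-22,22,120),(127.5,224.4)),((-22,-22,120),(147.5,222.8)),((22,-22,120),(146.5,202.2))],[((22,-22,120),(426.5,252.5)),((22,22,120),(454.5,261.5)),((-22,-22,120),(431,234)),((-22,22,120),(459,241))],x0=(.5,.3,0))
# sleeve top
print("sleeve top",onz(T,245+176/4,130+240/4,.028),onz(S,195+263/5,185+272/5,.028))
E
python3 fit0.py
```

```text
mag both [ 0.5387 -0.0391  0.2184] [-1.4 -0.8  0.1 -0.7 -1.4 -0.8 -0.9 -1.  -0.4 -1.6 -0.1 -2.8 -0.8 -1.7
  0.  -1.4 -0.8 -3.9  1.5 -2.5 -0.5 -2.4  0.9 -1.8]
mag top [ 0.5358 -0.0404  0.2129] [-1.   0.4  0.6  0.7 -0.6  0.2  0.   0.2  0.2 -0.5  0.5 -1.5]
mag scene [ 0.5428 -0.0368  0.22  ] [-0.8  0.7  0.3  1.  -0.9 -2.3  1.6 -0.9 -0.5 -0.6  1.   0. ]
rack both [ 0.5047  0.287  -0.0342] [-0.8 -0.5 -1.5 -0.7 -1.  -1.4  0.1 -0.8 -0.  -0.2 -0.2 -1.5  0.1 -2.1
 -0.5 -0.8]
rack top [ 0.5029  0.2853 -0.0299] [ 0.2  0.4 -0.5  0.1 -0.3 -0.7  0.8  0.1]
rack scene [ 0.5068  0.2877 -0.0379] [-0.   0.9 -0.1 -0.2  0.3 -1.1 -0.2  0.3]
collar both [0.5014 0.2873 0.0264] [-2.5 -1.7 -1.1 -2.1 -0.6 -2.1 -0.6 -0.9  0.3 -0.8 -0.1 -2.4 -0.3 -1. ]
collar top [0.4969 0.2847 0.0446] [-1.1  0.5  0.3 -0.2  0.4 -0.3]
collar scene [0.5035 0.288  0.0287] [-0.4  0.3  0.5  0.4  0.  -1.3 -0.1  0.1]
sleeve top [ 0.55008636 -0.03843618  0.028     ] [ 0.55506031 -0.03571868  0.028     ]
```

```bash
cat >> h.py <<'E'
def delta(xyz,yaw,obs=None):
    o=obs or robot.get_obs(); R0=R.from_euler('xyz',o["ee_rot"]); R1=R.from_euler('xyz',[np.pi,0,yaw])
    print("t",o["time"],"pos",np.round(o["tool_pos"],4),"rot",np.round(o["ee_rot"],4),"F",np.round(o["wrist_force"],1),"w",round(o["width"],4))
    print("shift cm",(R0.inv().apply(np.array(xyz)-o["tool_pos"])*100).round(2),"rotvec deg",np.degrees((R0.inv()*R1).as_rotvec()).round(2))
E
python3 - <<'E'
from h import *
T=cams.snapshot("top");S=cams.snapshot("scene")
print("orange handle top guess",onz(T,197,240,.17),onz(S,383,170,.17),"green",onz(T,132,272,.17),onz(S,463,172,.17))
delta([.502,.287,.30],np.pi+.03)
E
```

```text
orange handle top guess [0.4256435  0.15186927 0.17      ] [0.42581105 0.16076495 0.17      ] green [0.37327061 0.27522881 0.17      ] [0.37390973 0.28397019 0.17      ]
t 0.45 pos [0.2039 0.5108 0.2134] rot [-3.1416 -0.      2.7618] F [ 0.5 -0.5  0.8] w 0.0939
shift cm [-35.98  -9.73  -8.66] rotvec deg [ -0.    -0.   -23.48]
```

Call:
{"op": "arm_command", "data": {"plan": [-5.5,-1.5,-1.8,0,0,0,0,-5.5,-1.5,-1.8,0,0,0,0,-5.5,-1.5,-1.8,0,0,0,0,-5.5,-1.5,-1.8,0,0,0,0,-5.5,-1.5,-1.5,0,0,-8,0,-4,-1,0,0,0,-8,0,0,0,0,0,0,-7.5,0,0,0,0,0,0,0,0]}}

```text
time: 1.45
tool_pos: [0.4684, 0.3196, 0.3003]
ee_rot: [3.142, -0.0, -3.114]
wrist_force: [0.0, 0.1, 0.3]
width: 0.0941
```

Run:
```python
from h import *
delta([.502,.287,.30],np.pi+.03)
s=cams.snapshot("wrist");cv2.imwrite("pics/w1.png",s["pixels"][:,:,::-1])
```

```text
t 1.45 pos [0.4684 0.3196 0.3003] rot [ 3.1415e+00 -4.0000e-04 -3.1138e+00] F [0.  0.1 0.3] w 0.0941
shift cm [-3.27 -3.35  0.03] rotvec deg [ 0.   -0.02 -0.13]
```

View pics/w1.png

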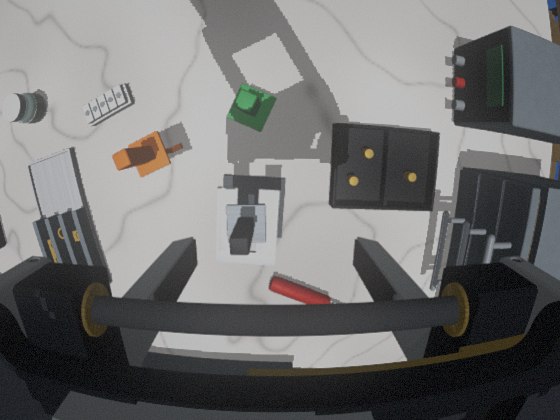

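The wrist view shows the pick (handle top about (238,240), collar about (247,222)) on the rack fork. The front faces up in the image, with green and orange further forward. Enlarging.

Run:
```python
from h import *
s=cams.snapshot("wrist")
crop(s["pixels"],205,165,295,275,6,"pics/w1r.png")
```

```text
(no output)
```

View pics/w1r.png

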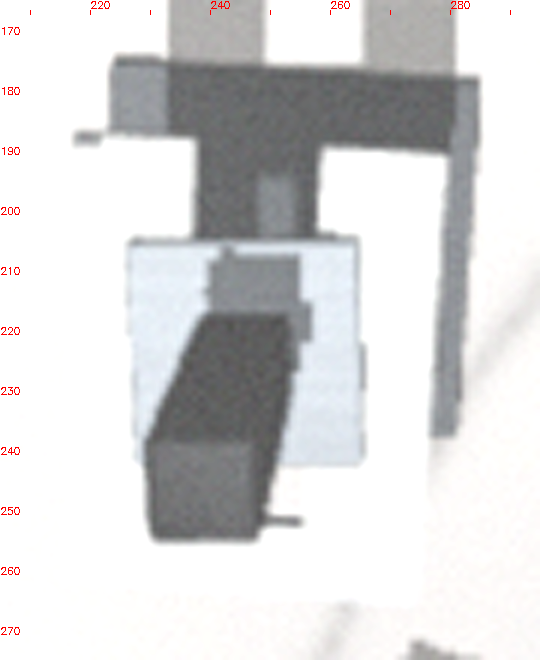

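Run:
```python
from h import *
s=cams.snapshot("wrist");o=robot.get_obs()
for z,pts in ((.195,[(230,238.3),(247.2,238.3),(248,255),(230.3,255)]),(.120,[(226.2,205),(264.7,205),(265.3,242.2),(227.5,242)]),(.115,[(237.8,190),(258.3,190)])):
    P=np.array([onz(s,*p,z,o) for p in pts]); print(z,P[:,:2].round(4).tolist(),"mean",P.mean(0).round(4))
    if len(P)>2: print(" sides",[round(float(np.linalg.norm(P[i]-P[(i+1)%4]))*1000,1) for i in range(4)],"yaw",[round(float(np.arctan2(*(P[b]-P[a])[[1,0]])),3) for a,b in((0,3),(1,2))], [round(float(np.arctan2(*(P[b]-P[a])[[1,0]])),3) for a,b in((0,1),(3,2))])
im=s["pixels"];c=cv2.resize(im[165:285,200:300,::-1],None,fx=5,fy=5,interpolation=cv2.INTER_CUBIC);cv2.imwrite("pics/w1r2.png",(c*.8).astype(np.uint8))
crop((im/1.4).astype(np.uint8),20,140,130,290,4,"pics/w1m.png")
```

```text
0.195 [[0.4925, 0.2803], [0.4919, 0.296], [0.5081, 0.2968], [0.5087, 0.2804]] mean [0.5003 0.2884 0.195 ]
 sides [15.6, 16.1, 16.4, 16.2] yaw [0.005, 0.049] [1.607, 1.611]
0.12 [[0.4786, 0.2661], [0.4774, 0.3092], [0.5209, 0.3108], [0.5222, 0.2672]] mean [0.4998 0.2883 0.12  ]
 sides [43.1, 43.6, 43.6, 43.6] yaw [0.026, 0.037] [1.599, 1.601]
0.115 [[0.4621, 0.2785], [0.4615, 0.3015]] mean [0.4618 0.29   0.115 ]
```

View pics/w1r2.png

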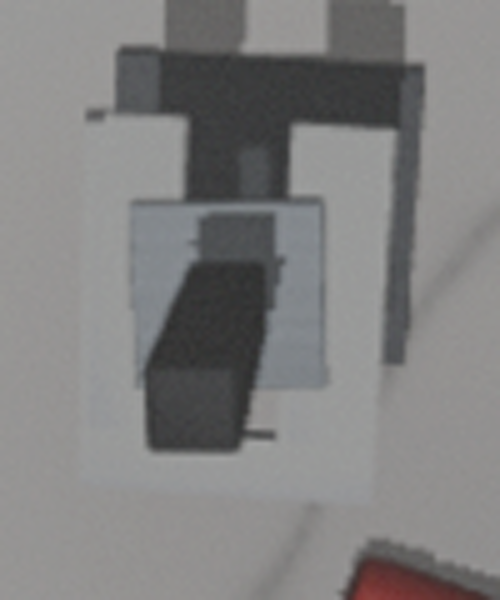

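View pics/w1m.png

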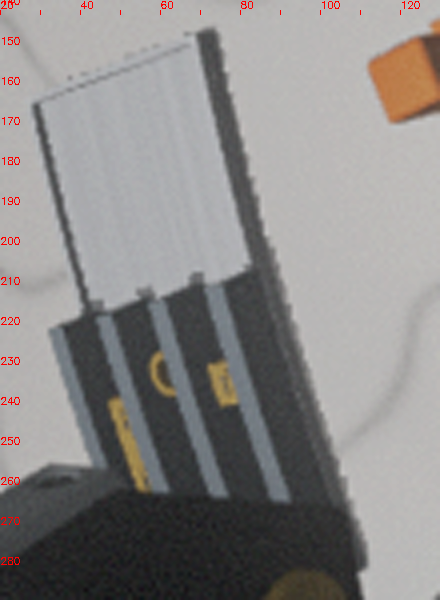

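Run:
```python
from h import *
s=cams.snapshot("wrist");o=robot.get_obs()
P=np.array([onz(s,*p,.115,o) for p in [(217,187.6),(278.4,190),(275,265),(215.6,262)]]); print(P.round(4),P.mean(0))
print([round(float(np.linalg.norm(P[i]-P[(i+1)%4]))*1000,1) for i in range(4)])
delta([.5000,.2884,.149],np.pi+.03)
# tcp projection
```

```text
[[0.4599 0.2549 0.115 ]
 [0.4609 0.324  0.115 ]
 [0.551  0.3229 0.115 ]
 [0.55   0.2517 0.115 ]] [0.50543459 0.28836439 0.115     ]
[69.1, 90.1, 71.3, 90.1]
t 1.65 pos [0.4675 0.3204 0.3007] rot [ 3.1413e+00  3.0000e-04 -3.1115e+00] F [-0.  -0.5  1.8] w 0.0942
shift cm [-3.15 -3.3  15.17] rotvec deg [0.01 0.02 0.  ]
```

Call:
{"op": "arm_command", "data": {"plan": [-1.6,-1.65,2,0,0,0,0,-1.55,-1.65,3,0,0,0,0,0,0,4,0,0,0,0,0,0,4,0,0,0,0,0,0,2.17,0,0,0,0,0,0,0,0,0,0,0]}}

```text
time: 2.4
tool_pos: [0.4988, 0.2878, 0.1465]
ee_rot: [-3.14, -0.004, -3.111]
wrist_force: [-0.1, 0.4, -0.4]
width: 0.0942
```

Run:
```python
from h import *
delta([.5000,.2884,.149],np.pi+.03)
s=cams.snapshot("wrist");cv2.imwrite("pics/w2.png",s["pixels"][:,:,::-1])
```

```text
t 2.4 pos [0.4988 0.2878 0.1465] rot [-3.1398 -0.0044 -3.111 ] F [-0.1  0.4 -0.4] w 0.0942
shift cm [-0.12  0.05 -0.25] rotvec deg [-0.1  -0.25  0.04]
```

View pics/w2.png

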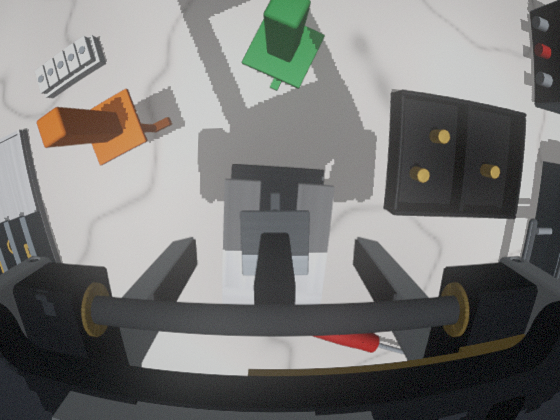

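Call:
{"op": "arm_command", "data": {"plan": [0,0,0,0,0,0,1,0,0,0,0,0,0,1,0,0,0,0,0,0,1,0,0,0,0,0,0,1,0,0,0,0,0,0,1,0,0,0,0,0,0,1]}}

```text
time: 3.2
tool_pos: [0.5005, 0.288, 0.1487]
ee_rot: [3.142, -0.0, -3.111]
wrist_force: [1.0, -0.1, -0.1]
width: 0.0374
```

Call:
{"op": "arm_command", "data": {"plan": [0,0,0,0,0,0,1,0,0,0,0,0,0,1,0,0,0,0,0,0,1,0,0,0,0,0,0,1]}}

```text
time: 3.7
tool_pos: [0.5005, 0.2879, 0.1487]
ee_rot: [-3.142, -0.0, -3.111]
wrist_force: [-0.4, 0.7, -0.9]
width: 0.0177
```

Call:
{"op": "arm_command", "data": {"plan": [0,0,0,0,0,0,1,0,0,-1,0,0,0,1,0,0,-3,0,0,0,1,0,0,-3,0,0,0,1,0,0,-3,0,0,0,1,0,0,-2,0,0,0,1,0,0,0,0,0,0,1]}}

```text
time: 4.58
tool_pos: [0.5013, 0.2884, 0.2716]
ee_rot: [3.139, 0.005, -3.111]
wrist_force: [-0.3, 0.1, -0.9]
width: 0.0182
```

Run:
```python
from h import *
o=robot.get_obs()
delta([.5000,.2884,.149],np.pi+.03)
s=cams.snapshot("wrist");cv2.imwrite("pics/w3.png",s["pixels"][:,:,::-1])
s=cams.snapshot("scene");crop((s["pixels"]/1.2).astype(np.uint8),350,130,510,310,3,"pics/s3.png")
```

```text
t 4.575 pos [0.5013 0.2884 0.2716] rot [ 3.1395  0.0048 -3.1112] F [-0.3  0.1 -0.9] w 0.0182
shift cm [ 0.19 -0.02 12.26] rotvec deg [0.12 0.27 0.02]
```

View pics/w3.png

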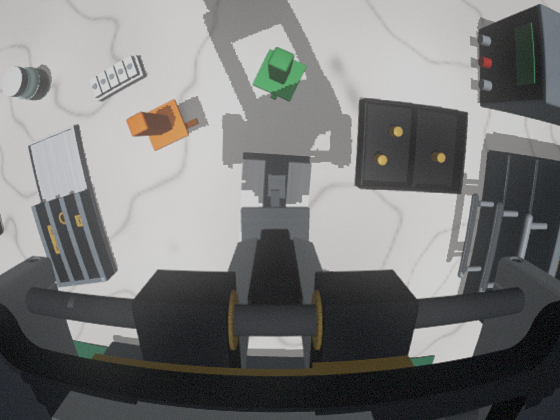

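View pics/s3.png

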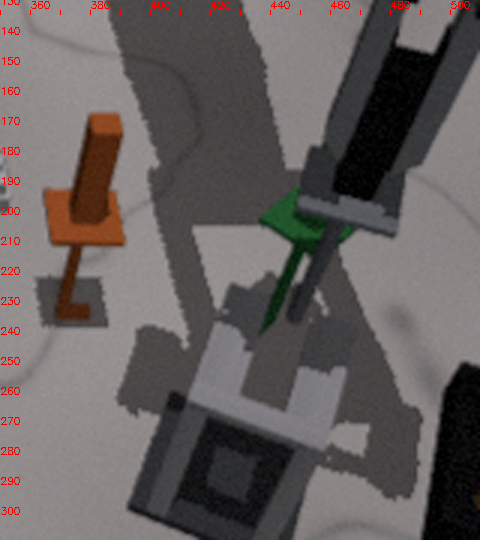

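Run:
```python
from h import *
delta([.585,.07,.272],np.pi+.215)
```

```text
t 4.675 pos [0.5003 0.2879 0.2684] rot [-3.1415e+00 -4.0000e-04 -3.1112e+00] F [ 0.8 -0.1 -1.3] w 0.0179
shift cm [ -7.8  -22.04  -0.37] rotvec deg [ -0.    -0.02 -10.58]
```

Call:
{"op": "arm_command", "data": {"plan": [-1.6,-4.4,-0.4,0,0,0,1,-1.6,-4.4,0,0,0,0,1,-1.6,-4.4,0,0,0,0,1,-1.5,-4.4,0,0,0,0,1,-1.5,-4.4,0,0,0,0,1,0,0,0,0,0,-5.3,1,0,0,0,0,0,-5.3,1,0,0,0,0,0,0,1]}}

```text
time: 5.68
tool_pos: [0.5846, 0.0702, 0.2709]
ee_rot: [3.141, -0.003, -2.928]
wrist_force: [-0.1, -0.1, -0.9]
width: 0.0179
```

Run:
```python
from h import *
delta([.585,.07,.272],np.pi+.215)
s=cams.snapshot("wrist");cv2.imwrite("pics/w4.png",s["pixels"][:,:,::-1])
```

```text
t 5.675 pos [0.5846 0.0702 0.2709] rot [ 3.1409e+00 -3.1000e-03 -2.9277e+00] F [-0.1 -0.1 -0.9] w 0.0179
shift cm [-0.03 -0.03 -0.11] rotvec deg [ 0.04 -0.18 -0.06]
```

View pics/w4.png

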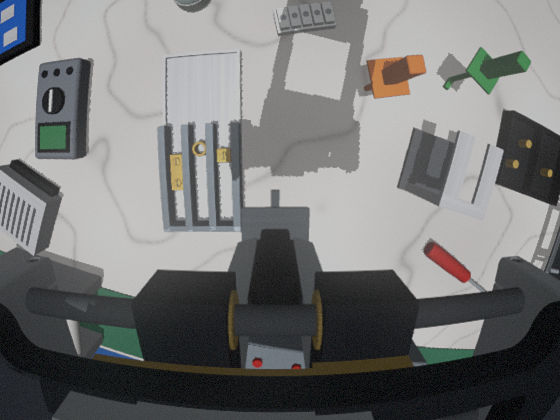

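Magazine fully visible at (202,140), aligned with the view. The sleeve is in the middle lane at (199,148), and the pick's toe shows at (275,197).

Run:
```python
from h import *
s=cams.snapshot("wrist")
crop((s["pixels"]/1.2).astype(np.uint8),150,40,320,240,3,"pics/w4m.png")
crop((s["pixels"]/1.2).astype(np.uint8),150,110,300,240,5,"pics/w4n.png")
```

```text
(no output)
```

View pics/w4m.png

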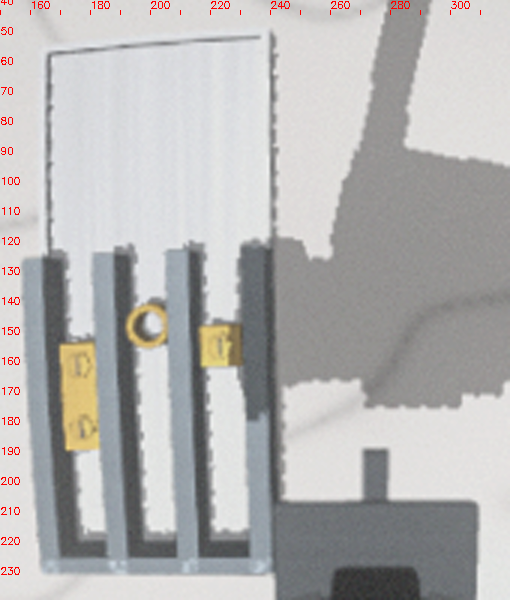

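View pics/w4n.png

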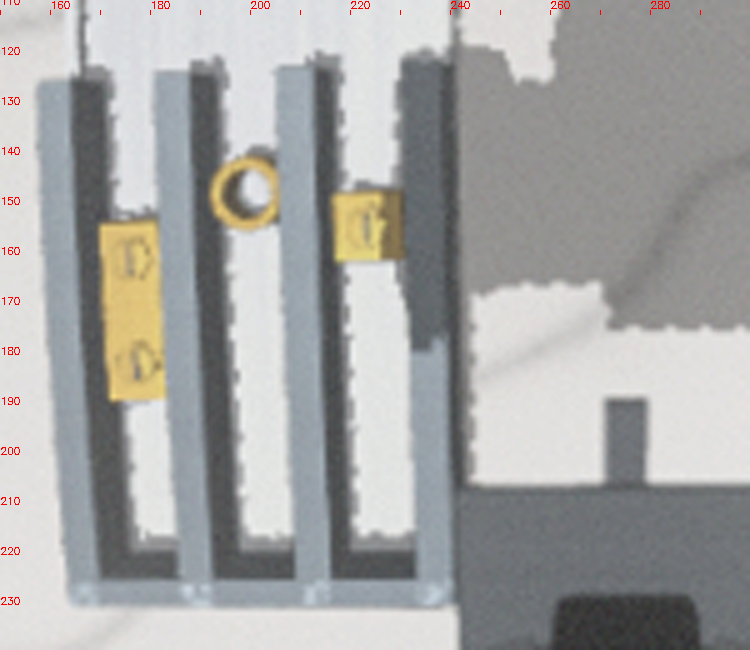

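```bash
cat > fitw.py <<'E'
from h import *
from scipy.optimize import least_squares
s=cams.snapshot("wrist");o=robot.get_obs()
M=[((-20,-53,40),(157.6,126)),((-20,-43,40),(164.4,126)),((-20,-21,40),(181,124.4)),((-20,-11,40),(188,124.4)),((-20,11,40),(205.4,123.2)),((-20,21,40),(212.6,123.2)),((-20,43,40),(230.4,121.6)),
((120,-53,40),(164,231)),((120,53,40),(241,231)),((112,-43,40),(170,226)),((112,-21,40),(185.6,226)),((112,-11,40),(192.4,226)),((112,11,40),(208.8,225.6)),((112,21,40),(216,225.6)),((112,43,40),(233.4,225.6)),((-120,-53,16),(166,57.3)),((-120,53,16),(240,50.7))]
m=np.array([a for a,b in M])/1000;uv=np.array([b for a,b in M])
def W(q,p): p=np.atleast_2d(p);c,n=np.cos(q[2]),np.sin(q[2]);return np.c_[q[0]+c*p[:,0]-n*p[:,1],q[1]+n*p[:,0]+c*p[:,1],p[:,2]]
r=least_squares(lambda q:(proj(s,W(q,m),o)-uv).ravel(),[.538,-.039,.215],loss='soft_l1')
q=r.x;print("mag",q.round(4));print((proj(s,W(q,m),o)-uv).round(1).tolist())
def inv(p): c,n=np.cos(q[2]),np.sin(q[2]);d=np.array(p)-[q[0],q[1]];return np.array([c*d[0]+n*d[1],-n*d[0]+c*d[1]])
sl=onz(s,199,148.6,.028,o);print("sleeve",sl,inv(sl[:2])*1000)
t=onz(s,275.2,189.6,o["tool_pos"][2]-.1237+.008,o);print("toe",t,"rel tool",R.from_euler('xyz',o["ee_rot"]).inv().apply(t-o["tool_pos"]))
print("axis at mag x=68:",W(q,[.068,0,0]), "x=-34:",W(q,[-.034,0,0]))
delta(np.r_[W(q,[.068,0,0])[0,:2],.272],np.pi+q[2],o)
E
python3 fitw.py
```

```text
mag [ 0.5431 -0.0386  0.2189]
[[-0.3, 0.2], [0.1, -0.3], [-0.3, 0.3], [0.3, -0.1], [-0.2, 0.3], [0.4, -0.1], [0.1, 1.0], [-0.3, 0.3], [-0.1, 0.7], [0.1, -0.4], [0.0, -0.3], [0.4, -0.3], [0.2, 0.2], [0.5, 0.2], [-0.3, 0.2], [-2.5, -2.1], [0.4, -1.3]]
sleeve [ 0.5548386  -0.03652639  0.028     ] [11.86546925 -0.53341643]
toe [0.56606671 0.06666685 0.15625276] rel tool [0.01900373 0.00012431 0.11572556]
axis at mag x=68: [[ 0.60951759 -0.02381505  0.        ]] x=-34: [[ 0.50995191 -0.04596623  0.        ]]
t 5.825 pos [0.5848 0.0706 0.272 ] rot [ 3.1413e+00 -1.3000e-03 -2.9271e+00] F [-0.2  0.1 -0.7] w 0.018
shift cm [-0.4  -9.75 -0.01] rotvec deg [ 0.02 -0.08 -0.25]
```

Call:
{"op": "arm_command", "data": {"plan": [-0.2,-5,0,0,0,-0.25,1,-0.2,-4.75,0,0,0,0,1,0,0,0,0,0,0,1,0,0,0,0,0,0,1]}}

```text
time: 6.32
tool_pos: [0.6099, -0.0234, 0.2725]
ee_rot: [3.141, -0.0, -2.922]
wrist_force: [-0.7, 0.5, -1.8]
width: 0.0183
```

Run:
```python
from h import *
delta([.6095,-.0238,.137],np.pi+.219)
s=cams.snapshot("wrist");crop((s["pixels"]/1.2).astype(np.uint8),190,30,360,240,3,"pics/w5.png")
```

```text
t 6.325 pos [ 0.6099 -0.0234  0.2725] rot [ 3.1406e+00 -3.0000e-04 -2.9221e+00] F [-0.7  0.5 -1.8] w 0.0183
shift cm [ 0.04 -0.05 13.55] rotvec deg [ 0.06 -0.02  0.03]
```

View pics/w5.png

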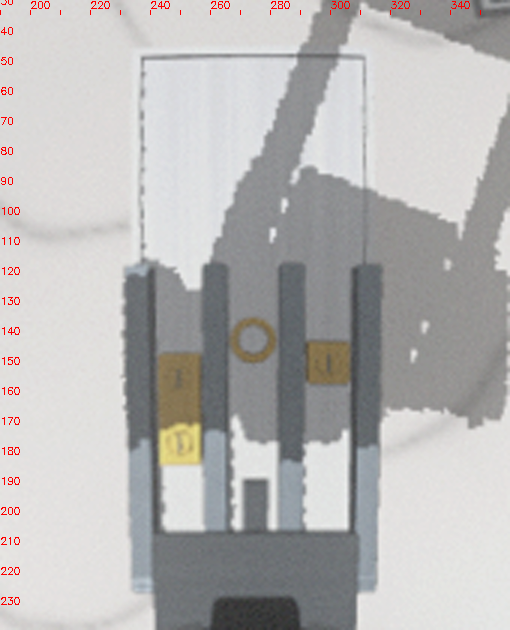

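The toe (275,195) is centred in the middle lane behind the sleeve (274,143). Lowering.

Call:
{"op": "arm_command", "data": {"plan": [0,0,3,0,0,0,1,0,0,3,0,0,0,1,0,0,3,0,0,0,1,0,0,2,0,0,0,1,0,0,1.5,0,0,0,1,0,0,0.7,0,0,0,1,0,0,0,0,0,0,1,0,0,0,0,0,0,1]}}

```text
time: 7.38
tool_pos: [0.6107, -0.0239, 0.142]
ee_rot: [-3.141, 0.002, -2.922]
wrist_force: [-0.7, 1.2, -1.2]
width: 0.018
```

Run:
```python
from h import *
delta([.6095,-.0238,.137],np.pi+.219)
s=cams.snapshot("wrist");crop((s["pixels"]/1.2).astype(np.uint8),180,0,370,240,3,"pics/w6.png")
s=cams.snapshot("scene");crop((s["pixels"]/1.2).astype(np.uint8),190,150,310,310,4,"pics/s6.png")
```

```text
t 7.375 pos [ 0.6107 -0.0239  0.142 ] rot [-3.1410e+00  2.0000e-03 -2.9218e+00] F [-0.7  1.2 -1.2] w 0.018
shift cm [0.11 0.03 0.5 ] rotvec deg [-0.03  0.11  0.05]
```

View pics/w6.png

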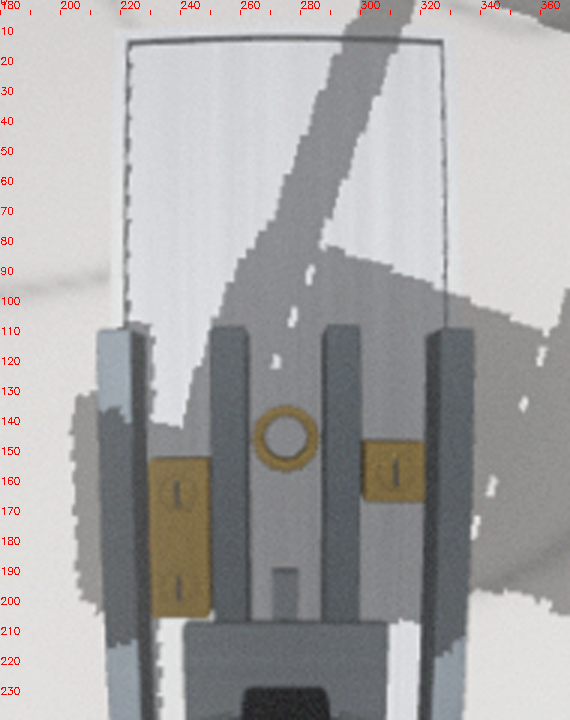

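View pics/s6.png

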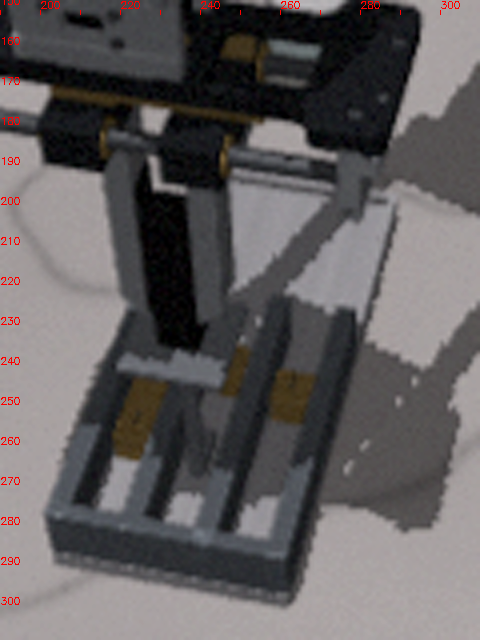

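Call:
{"op": "arm_command", "data": {"plan": [0,0,0.4,0,0,0,1,0.5,0,0,0,0,0,1,1.2,0,0,0,0,0,1,0.8,0,0,0,0,0,1,0.6,0,0,0,0,0,1,0.6,0,0,0,0,0,1,0.6,0,0,0,0,0,1,0,0,0,0,0,0,1]}}

```text
time: 8.48
tool_pos: [0.5677, -0.0334, 0.1369]
ee_rot: [3.142, -0.0, -2.922]
wrist_force: [0.3, 0.2, -1.8]
width: 0.0178
```

Run:
```python
from h import *
delta([.507,-.0466,.137],np.pi+.219)
s=cams.snapshot("wrist");crop((s["pixels"]/1.2).astype(np.uint8),180,0,370,240,3,"pics/w7.png")
```

```text
t 8.475 pos [ 0.5677 -0.0334  0.1369] rot [ 3.1416e+00 -1.0000e-04 -2.9221e+00] F [ 0.3  0.2 -1.8] w 0.0178
shift cm [ 6.21  0.03 -0.01] rotvec deg [ 0.   -0.    0.03]
```

View pics/w7.png

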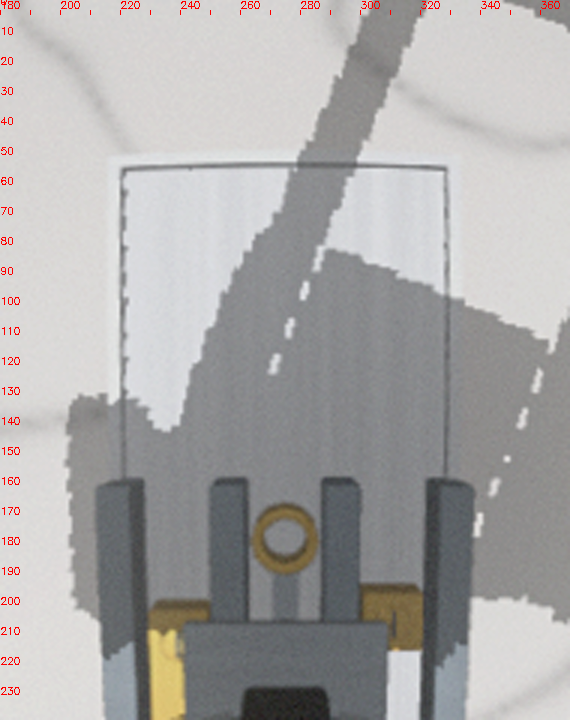

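The toe is touching the sleeve and has moved it to (275,179). I'll keep dragging.

Call:
{"op": "arm_command", "data": {"plan": [0.7,0,0,0,0,0,1,0.9,0,0,0,0,0,1,0.9,0,0,0,0,0,1,0.9,0,0,0,0,0,1,0.9,0,0,0,0,0,1,0.8,0,0,0,0,0,1,0.7,0,0,0,0,0,1,0.4,0,0,0,0,0,1]}}

```text
time: 9.52
tool_pos: [0.5072, -0.0469, 0.1368]
ee_rot: [3.142, 0.0, -2.922]
wrist_force: [-0.4, -1.0, -1.6]
width: 0.0183
```

Run:
```python
from h import *
delta([.507,-.0466,.137],np.pi+.219)
s=cams.snapshot("wrist");crop((s["pixels"]/1.2).astype(np.uint8),180,60,370,240,3,"pics/w8.png")
```

```text
t 9.525 pos [ 0.5072 -0.0469  0.1368] rot [ 3.1416e+00  2.0000e-04 -2.9220e+00] F [-0.4 -1.  -1.6] w 0.0183
shift cm [ 0.01  0.03 -0.02] rotvec deg [0.   0.01 0.03]
```

View pics/w8.png

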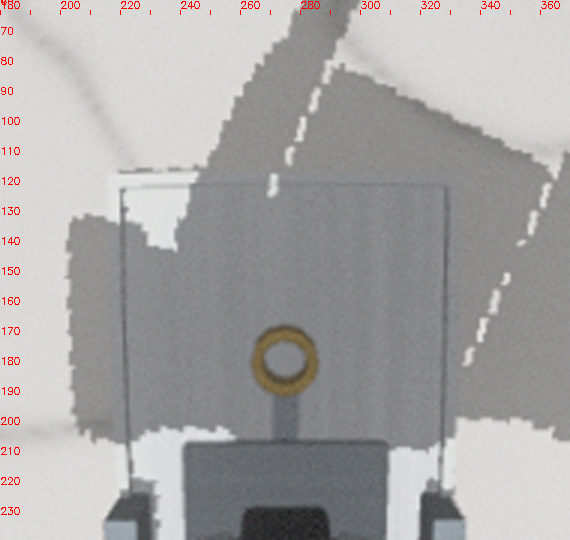

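Call:
{"op": "arm_command", "data": {"plan": [-0.4,0,0,0,0,0,1,-0.6,0,0,0,0,0,1,0,0,-2,0,0,0,1,0,0,-4,0,0,0,1,0,0,-4,0,0,0,1,0,0,-3.5,0,0,0,1,0,0,0,0,0,0,1]}}

```text
time: 10.45
tool_pos: [0.5193, -0.0448, 0.2751]
ee_rot: [-3.139, 0.007, -2.922]
wrist_force: [1.0, -0.1, -1.0]
width: 0.0179
```

Run:
```python
from h import *
delta([.5005,.2879,.272],np.pi+.0305)
s=cams.snapshot("wrist");cv2.imwrite("pics/w9.png",s["pixels"][:,:,::-1])
```

```text
t 10.45 pos [ 0.5193 -0.0448  0.2751] rot [-3.1388  0.0067 -2.9216] F [ 1.  -0.1 -1. ] w 0.0179
shift cm [-5.42 32.88  0.26] rotvec deg [-0.12  0.4  10.86]
```

View pics/w9.png

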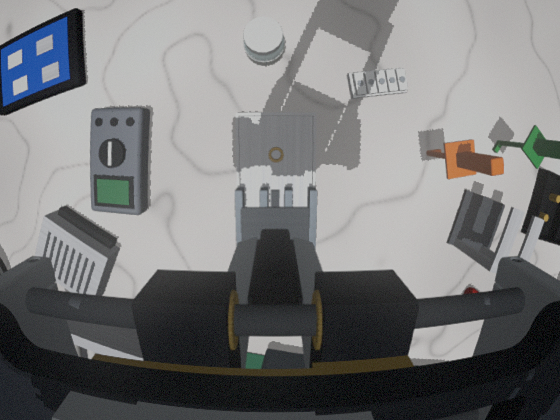

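Call:
{"op": "arm_command", "data": {"plan": [-2.5,4.5,0,0,0,0,1,-2.9,5.5,0,0,0,0,1,0,5.5,0,0,0,0,1,0,5.5,0,0,0,0,1,0,5.5,0,0,0,0,1,0,4,0,0,0,5.4,1,0,2.4,0,0,0,5.4,1,0,0,0,0,0,0,1]}}

```text
time: 11.5
tool_pos: [0.4993, 0.2899, 0.2684]
ee_rot: [-3.14, -0.005, -3.107]
wrist_force: [0.4, 0.2, -1.6]
width: 0.0178
```

Run:
```python
from h import *
delta([.5005,.2879,.272],np.pi+.0305)
```

```text
t 11.5 pos [0.4993 0.2899 0.2684] rot [-3.1397 -0.005  -3.1067] F [ 0.4  0.2 -1.6] w 0.0178
shift cm [-0.11 -0.2  -0.36] rotvec deg [-0.11 -0.29  0.25]
```

Call:
{"op": "arm_command", "data": {"plan": [0,-0.15,0,0,0,-0.2,1,0,0,0,0,0,0,1,0,0,0,0,0,0,1]}}

```text
time: 11.88
tool_pos: [0.5009, 0.2862, 0.2718]
ee_rot: [-3.142, 0.0, -3.108]
wrist_force: [0.1, 0.2, -0.9]
width: 0.018
```

Run:
```python
from h import *
delta([.5005,.2879,.149],np.pi+.0305)
s=cams.snapshot("wrist");crop((s["pixels"]/1.2).astype(np.uint8),190,60,370,240,3,"pics/w10.png")
```

```text
t 11.875 pos [0.5009 0.2862 0.2718] rot [-3.1416e+00  1.0000e-04 -3.1081e+00] F [ 0.1  0.2 -0.9] w 0.018
shift cm [ 0.04  0.17 12.28] rotvec deg [0.   0.01 0.17]
```

View pics/w10.png

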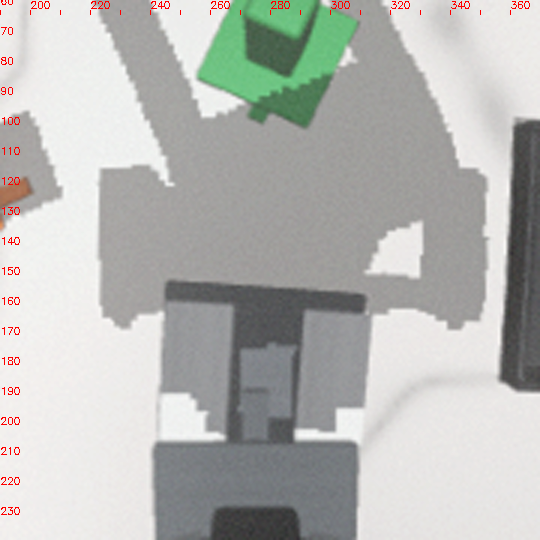

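Call:
{"op": "arm_command", "data": {"plan": [0,0.22,0,0,0,0,1,0,0,2,0,0,0,1,0,0,3,0,0,0,1,0,0,3,0,0,0,1,0,0,2.5,0,0,0,1,0,0,1.2,0,0,0,1,0,0,0.4,0,0,0,1,0,0,0,0,0,0,1]}}

```text
time: 12.92
tool_pos: [0.501, 0.2895, 0.1517]
ee_rot: [3.141, 0.001, -3.107]
wrist_force: [-0.5, 0.0, -1.8]
width: 0.0179
```

Run:
```python
from h import *
delta([.5005,.2879,.149],np.pi+.0305)
s=cams.snapshot("wrist");crop((s["pixels"]/1.2).astype(np.uint8),190,60,370,240,3,"pics/w11.png")
s=cams.snapshot("scene");crop((s["pixels"]/1.2).astype(np.uint8),385,195,480,320,4,"pics/s11.png")
```

```text
t 12.925 pos [0.501  0.2895 0.1517] rot [ 3.1409e+00  1.3000e-03 -3.1069e+00] F [-0.5  0.  -1.8] w 0.0179
shift cm [ 0.05 -0.16  0.27] rotvec deg [0.04 0.08 0.24]
```

View pics/w11.png

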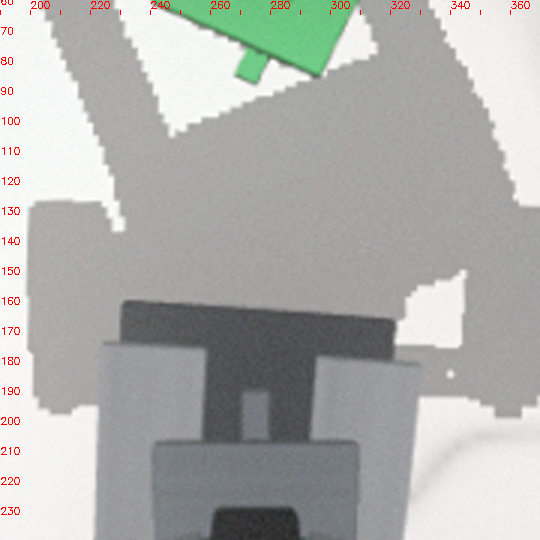

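View pics/s11.png

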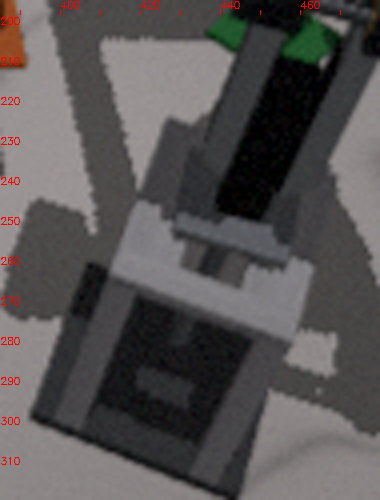

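Call:
{"op": "arm_command", "data": {"plan": [0,0,0.1,0,0,0,1,0,0,0,0,0,0,1,0,0,0,0,0,0,1]}}

```text
time: 13.4
tool_pos: [0.5006, 0.2893, 0.15]
ee_rot: [3.141, 0.0, -3.107]
wrist_force: [-0.7, -1.0, -0.8]
width: 0.0176
```

Call:
{"op": "arm_command", "data": {"plan": [0,0,0.1,0,0,0,1,0,0,0,0,0,0,1,0,0,0,0,0,0,1]}}

```text
time: 13.78
tool_pos: [0.5005, 0.2893, 0.1487]
ee_rot: [3.142, -0.0, -3.107]
wrist_force: [-0.4, -0.9, -2.4]
width: 0.0177
```

Call:
{"op": "arm_command", "data": {"plan": [0,0,0.07,0,0,0,1,0,0,0,0,0,0,1,0,0,0,0,0,0,1]}}

```text
time: 14.15
tool_pos: [0.5005, 0.2893, 0.1487]
ee_rot: [3.141, 0.0, -3.107]
wrist_force: [-2.1, -1.2, 2.1]
width: 0.0184
```

Contact: the collar is on the fork (force is now upward and z has stopped). Release.

Call:
{"op": "arm_command", "data": {"plan": [0,0,0,0,0,0,0.85,0,0,0,0,0,0,0.7,0,0,0,0,0,0,0.5,0,0,0,0,0,0,0.3,0,0,0,0,0,0,0.2,0,0,0,0,0,0,0.2,0,0,0,0,0,0,0.2,0,0,0,0,0,0,0.2]}}

```text
time: 15.15
tool_pos: [0.5006, 0.2893, 0.1481]
ee_rot: [3.141, 0.0, -3.107]
wrist_force: [0.2, 0.6, 0.3]
width: 0.0755
```

Run:
```python
from h import *
delta([.5005,.2879,.149],np.pi+.0305)
s=cams.snapshot("wrist");cv2.imwrite("pics/w12.png",s["pixels"][:,:,::-1])
```

```text
t 15.15 pos [0.5006 0.2893 0.1481] rot [ 3.1415e+00  1.0000e-04 -3.1069e+00] F [0.2 0.6 0.3] w 0.0755
shift cm [ 0.01 -0.14 -0.09] rotvec deg [0.01 0.01 0.24]
```

View pics/w12.png

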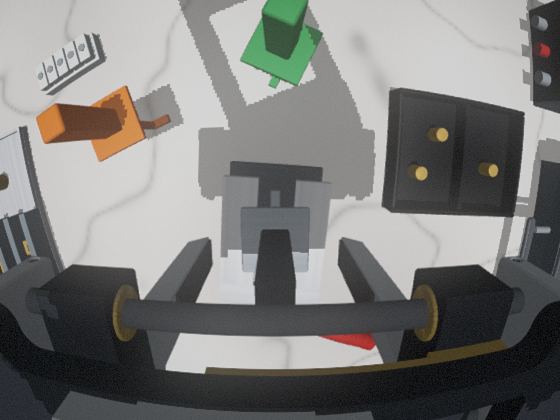

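The pick hangs free between the open fingers. I'll retreat upward, then check from above.

Call:
{"op": "arm_command", "data": {"plan": [0,0,-2,0,0,0,0.2,0,0,-3,0,0,0,0.2,0,0,-4,0,0,0,0.2,0,0,-5,0,0,0,0.2,-2,4,-2,0,0,0,0,-2,5,0,0,0,0,0,0,2,0,0,0,0,0,0,0,0,0,0,0,0]}}

```text
time: 16.2
tool_pos: [0.5361, 0.4014, 0.3068]
ee_rot: [-3.14, -0.002, -3.105]
wrist_force: [-0.7, 0.2, -0.2]
width: 0.0943
```

Run:
```python
from h import *
print(robot.get_obs()["tool_pos"])
for n in ("scene","wrist","top"):
    s=cams.snapshot(n);cv2.imwrite(f"pics/{n}13.png",s["pixels"][:,:,::-1])
    if n=="scene": crop((s["pixels"]/1.2).astype(np.uint8),195,150,300,305,4,"pics/s13m.png")
```

```text
[0.53607033 0.40142575 0.30678061]
```

View pics/scene13.png

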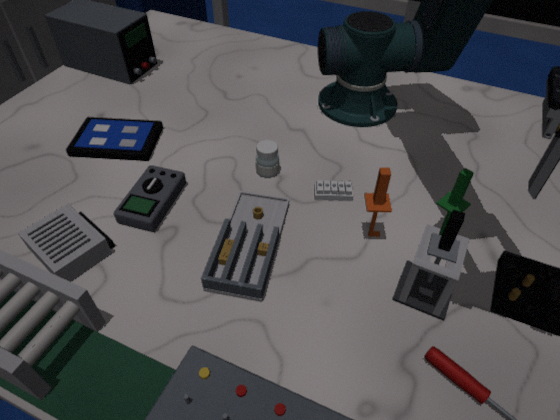

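View pics/wrist13.png

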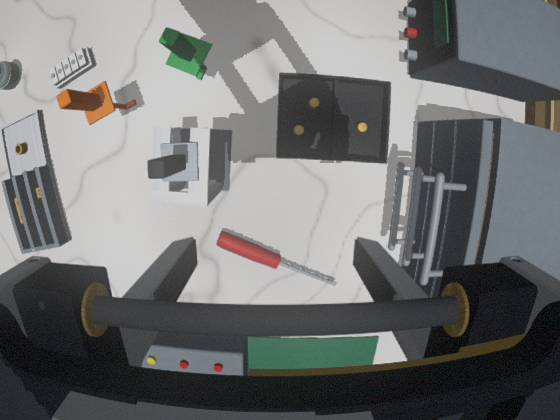

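View pics/s13m.png

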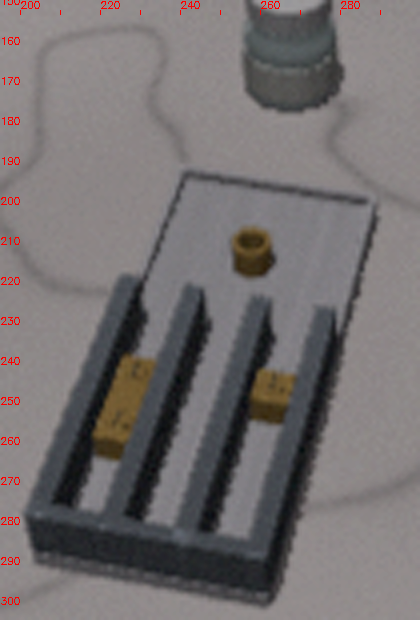

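The sleeve stands upright on the tray, clear of the lanes (scene view about (258,212)). The pick hangs in its rack (about (450,235)) and the arm is clear. Letting the arm settle, then handing in.

Call:
{"op": "arm_command", "data": {"plan": [0,0,0,0,0,0,0,0,0,0,0,0,0,0,0,0,0,0,0,0,0,0,0,0,0,0,0,0]}}

```text
time: 16.85
tool_pos: [0.5367, 0.4005, 0.3082]
ee_rot: [3.142, 0.0, -3.107]
wrist_force: [0.2, 0.8, -0.3]
width: 0.0941
```

```bash
python3 -c "
from bench import close_job
print(close_job())"
```

```text
the job is handed in; nothing more can be done
None
```

The sleeve is out of its lane and on the tray, the pick is back in its rack, and the job was handed in at about 17 s of the 45 s allowed.

I took the black-handled pick from its rack, lowered its toe into the middle lane behind the sleeve and dragged the sleeve about 78 mm forward. I then hung the pick back on the fork, let go and moved the arm clear.

- **Sleeve:** the last pictures show it upright on the tray, its centre about 45 mm in front of the wall ends. The gripper never touched it.
- **Pick:** it hangs by its collar with the shank in the slot. Its place along y is about 1 mm off where it started.
- **Forces:** the wrist force readings stayed around 3 N or less.
- **Disagreement:** the fixed cameras placed the magazine up to about 7 mm apart from each other, so I worked from the wrist camera, whose fit was mostly within a pixel. The two tray-front corners were the exception, off by about 1 to 3 pixels.
- **Failed checks:** none.

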